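# Pull a jeweller's die set into line with a taper pin

### The job

Take the square-headed tapered steel pin out of the wooden rack and drive it down through the hole of the upper plate of the die set into the hidden hole of the lower plate, so that the pin itself pulls the two plates into line and its collar sits flush on the upper plate; then let go of it. The lower hole is out of line by half a hole or more: feel for it gently with the pin's point, never push on the die set with more than about 25 N, and never touch the upper plate with the gripper. Leave the two punches in the rack and the other things on the bench as they are.

Things in the scene. Friction and masses are not known exactly. Their poses are not given: they have to be found in the camera images.
- pin_head (a point): Centre of the square head (16 x 16 mm, 44 mm tall; grip it here) of the loose steel taper pin, 80 to 140 g, standing in one of the rack's three holes; z up along the pin, x and y square to the head's flats. Below the head is a round collar, 26 mm wide, 5 mm thick, its underside 27 mm below this point; in the rack it rests on the rack's top and the pin lifts straight out.
- pin_tip (a point): Blunt flat point of the taper pin (4 mm in diameter), on its axis, 73 mm below the head's centre and 46 mm below the collar's underside; z up. From here a straight-sided taper 30 mm long widens to 15 mm diameter, then a straight shank of 15 mm, 16 mm long, runs up to the collar.
- rack: Fixed wooden block, 170 x 56 mm and 56 mm high, origin at the centre of its underside, x axis along its length. Three through holes 20 mm in diameter in a row along x, 55 mm apart, the middle one at the centre. They hold the taper pin and two straight punches, in any order.
- punch_a_head (a point): Centre of the round brass head (25 mm in diameter, 14 mm tall, its underside on the rack's top) of one of two alike straight steel punches standing in the rack. Leave it there. z is up.
- punch_b_head (a point): The same for the other punch.
- die_set: Die set fixed to the bench at any turn: dark steel shoe 120 x 120 mm, origin at the centre of its underside; on it the lower plate (14 mm thick, top 45 mm above the bench, does not give), then the bare steel upper plate (104 x 104 x 10 mm, top at 55.5 mm). Screws at the four corners, 59 mm from the centre, stand 6 mm above the upper plate. Nothing is below the lower hole down to 5 mm above the bench.
- guide_hole (a point): Centre of the upper plate's hole at its top face (55.5 mm above the bench); z up. Both plates have one upright 16 mm hole, chamfered 1 mm. The lower one is hidden beneath, 9 to 10 mm out of line to any side, not measured: feel for it with the pin. The upper plate slides level, not turning, far enough to line up, under 5 to 8 N sideways, and stays put. Pin home: head centre 27 mm above this point.
- crucible: Grey stone bowl, 72 mm wide, 30 mm high, on the dark soldering board. Leave it.
- ring_blank: Small steel ring, 25 mm wide, 6 mm high, on the soldering board. Leave it.
- brass_scrap: Brass offcut 40 x 30 x 4 mm lying on the bench between rack and die set, towards the robot. Leave it.
- hammer: Hammer with a wooden handle lying on the bench, beyond the die set to the left. Leave it.
- flux_jar: Amber glass jar with a black cap, 56 mm wide, 60 mm high, at the back of the bench. Leave it.
- tweezers: Dark steel tweezers, 150 mm long, lying at the back right. Leave them.
- bench_block: Square steel bench block 70 x 70 x 22 mm, left of the robot. Leave it.
There are look-alikes about, which are no part of the job. What is shaped like the part that bears pin_head but orange is not meant.

How it is judged:
On the way, in this order (a step that is already met when the one before it is completed fails the run):
1. the taper pin has been lifted clear of the rack (height (world z) of pin_head above 0.135 m and angle between pin_head's own z axis and vertical below 0.35 rad), for 0.1 s.
2. the taper pin's collar is down on the upper plate (z of pin_head in the frame of guide_hole below 0.0295 m and horizontal distance between pin_head and guide_hole below 0.004 m), for 0.1 s.
At the end, for the whole second after the job is handed in: The pin stands upright (within 0.06 rad) in the holes of both plates, its axis within 3.5 mm of the upper hole's at the head, its collar down on the upper plate to within 2 mm, released and at rest (z of pin_head in the frame of guide_hole between 0.024 and 0.029 m and horizontal distance between pin_head and guide_hole below 0.0035 m and angle between pin_head's own z axis and vertical below 0.06 rad and linear speed of pin below 0.01 m/s); the robot touches nothing.
It fails at once if the pin presses or shoves the die set with more than 40 N (contact force between pin and die_set above 40 N).
It fails at once if the gripper touches the upper plate or the die set (contact force between the fingers and die_set above 2 N).
It fails at once if a punch is moved in the rack or taken out (distance of any of punch_a_head, punch_b_head from where it was at the start of the episode above 0.02 m).
It fails at once if a bystander is pushed by more than 20 mm (distance of any of crucible, ring_blank, brass_scrap, hammer, flux_jar, tweezers, bench_block from where it was at the start of the episode above 0.02 m).
It also fails if it takes over 70 s, if anything falls off the work surface, if the arm or the gripper's body presses on something with over 40 N, if the wrist force passes 120 N, or if a joint passes its speed limit or range.

### The arm

A 7-joint arm with a two-finger parallel gripper is mounted at the origin on the work surface. World frame = base frame: x ahead of the robot, y to its left, z up, the work surface at z = 0. Lengths are in m, angles in rad, forces in N, time in s.
With the tool pointing down it reaches from about 0.375 to 0.925 m from the base axis. Payload 3.1 kg.
Tool frame: the origin (TCP) lies at the very end of the fingers, on their centre line; the grasp point (between the pads) lies grip_point_offset behind it (grip_point_offset is the distance from the TCP to the grasp point, in m); z points along the fingers, x is the direction in which the jaws open and shut, and the axes are right-handed (so a half turn about z gives the same grasp; the last joint's range is limited). The gripper opens to 85 mm and grips with 20 to 120 N. Pads are 22 mm wide; open, the fingers measure 114 mm over their backs; the gripper's body (76 mm by 85 mm) begins 54 mm behind the grasp point. The pads swing forward as they close: fully open they stand 13 mm farther back than shut.
Start: joints at [-1.379, 0.383, 0.044, 1.598, -0.018, 1.161, -0.05], TCP at [0.186, 0.623, 0.231] pointing down, gripper open.
Joint ranges: [-2.61, 2.61], [-0.41, 2.15], [-1.48, 1.57], [0, 2.5], [-1.57, 4.71], [0.05, 1.97], [-2.85, 2.85]. Speed limits (rad/s): [2.79, 2.79, 3.14, 3.14, 3.14, 3.14, 3.14].

### API

Orientations are given as a 3x3 rotation matrix whose columns are the frame's x, y, z axes.
In Python, from rig import get_state, capture, sign_off, grip_point_offset gives the robot as it stands.
- The arm moves only by the tool step_arm, never from a script. Its argument "plan" is text: rows parted by semicolons, each of 6 numbers parted by spaces: the shift along the tool's x, y, z in cm, then the turn, a rotation vector about the tool's x, y, z in rad. In form: dx dy dz wx wy wz; .... A call has 1 to 12 rows; each row is the pose to reach, as a shift and turn from the pose commanded when the call began, along the tool's axes at that moment; what a row does not reach only later rows make up. A row lasts 1/10 s, in which the tool goes at most 50 mm and 8.59 degrees, less where a joint would pass 70% of its speed; a pose out of reach is approached as far as the arm can. A call with a gripper value outside its range is refused whole. "jaw" is the closure, from 0 (fully open) to 1 (shut), set as the call begins (left out, the last holds). The fingers move at their own pace and stop on an object; "grip_force" is the grip in N (left out, the last holds). Time passes only in rows, so rows that repeat a pose let the fingers close. It gives the time, the measured TCP pose, the force and the opening at its end, in the units of the state.
- get_state(): the state, without advancing time (a new reading comes with each control period).
- capture(name): name is "scene" or "top" or "wrist"; returns a dict with "image" (384x512x3 uint8, blue, green, red), "range_z" (384x512 float32, m along the optical axis (not along the pixel's ray), 0 where there is no reading), "camera_matrix" (3x3 intrinsics, pixels), "R" (3x3) and "t" (3): a world point X has camera coordinates R X + t. Camera axes: x right, y down, z forward; pixel columns grow to the right and rows downward; lengths in m; the calibration is good to about 2 mm. A picture is of the moment at which its call begins.
- sign_off(): hands the job in, once; it reports no verdict.
The state is a dict: "time": time; "joint_pos": joint angles; "joint_vel": joint speeds; "joint_efforts": joint torques, N m; "eef_pos": TCP position; "tcp_rot": TCP orientation; "contact_force": force on the tool from outside, world axes, zero at the start; "moment": the same for the moment, N m; "grip_width": finger opening in m.
Only numpy, scipy, OpenCV 4.12 (cv2) and the standard library are available. Lean on these libraries where they do the work, as an engineer would, in place of code of your own. Each camera call takes 0.05 s, during which the arm holds its last target.

## Working session

There is one attempt and no reset: what is moved stays moved. The work goes in short steps, Python scripts to look and compute and a tool call to move; the robot and the scene stay as the last step left them, time stands still between calls to the robot, and variables do not carry over. Pictures are saved under pics/ and viewed, and the job is handed in when it is done.

Besides the shell and the picture viewer there is one more tool, called by a JSON object that holds its "op" and its "data". step_arm: Moves the arm, as the interface text tells. Its arguments: {"type":"object","properties":{"plan":{"type":"string"},"jaw":{"type":"number"},"grip_force":{"type":"number"}},"required":["plan"]}

```bash
mkdir -p pics; ls; python3 - <<'E'
from rig import *
import rig,cv2,numpy as np
s=get_state()
for k,v in s.items(): print(k,np.round(v,4).tolist())
print(grip_point_offset)
for n in ["scene","top","wrist"]:
    c=capture(n); cv2.imwrite(f"pics/{n}0.png",c["image"]); np.savez(f"{n}0.npz",**c)
    print(n,c["camera_matrix"].round(1).tolist(),c["R"].round(3).tolist(),c["t"].round(3).tolist())
print(get_state()["time"])
E
```

```text
pics
time 0.0
joint_pos [-1.3788, 0.3838, 0.0438, 1.5996, -0.0179, 1.1612, -0.0499]
joint_vel [-0.0013, 0.0017, 0.0021, 0.0002, 0.0004, 0.0002, -0.0011]
joint_efforts [-0.0004, -43.3462, 1.0242, -24.9511, 0.0105, 0.0111, 0.0]
eef_pos [0.1855, 0.622, 0.2299]
tcp_rot [[0.2857, 0.9583, -0.0006], [0.9583, -0.2857, -0.0026], [-0.0026, 0.0001, -1.0]]
contact_force [1.1171, 0.6478, -0.0271]
moment [0.0004, 0.0124, 0.0261]
grip_width 0.0853
0.0187
scene [[354.5, 0.0, 251.2], [0.0, 354.5, 193.4], [0.0, 0.0, 1.0]] [[-0.826, 0.563, -0.019], [0.327, 0.452, -0.83], [-0.459, -0.692, -0.557]] [0.469, -0.124, 1.093]
top [[434.2, 0.0, 259.8], [0.0, 434.2, 192.8], [0.0, 0.0, 1.0]] [[-0.002, -1.0, -0.007], [-0.983, 0.003, -0.184], [0.184, 0.006, -0.983]] [0.013, 0.539, 0.896]
wrist [[318.4, 0.0, 254.8], [0.0, 318.4, 197.0], [0.0, 0.0, 1.0]] [[0.286, 0.958, -0.004], [0.922, -0.275, 0.273], [0.26, -0.081, -0.962]] [-0.647, -0.034, 0.38]
0.15
```

View pics/scene0.png

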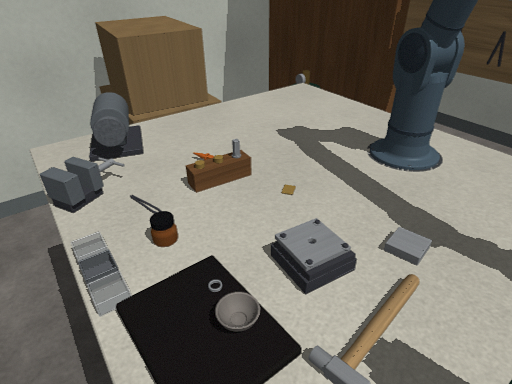

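View pics/top0.png

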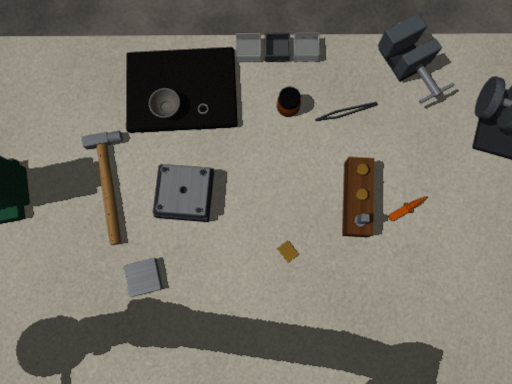

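View pics/wrist0.png

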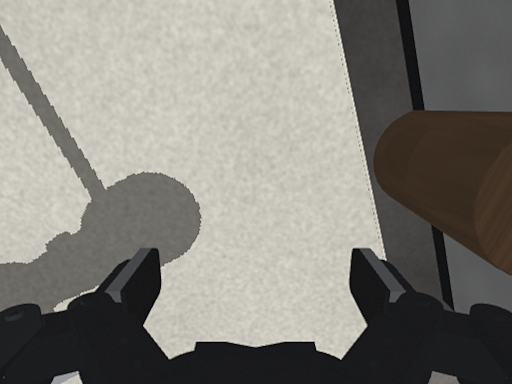

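The scene shows the steel pin at the near end of the rack (top view about (363,218)) and the punches at (362,170) and (362,194). The die set's hole is at about (183,190). An orange look-alike lies to the right of the rack.

```bash
cat > h.py <<'E'
import numpy as np,cv2
def world(c,u,v,z=None):
    K,R,t=c["camera_matrix"],c["R"],c["t"]
    ray=np.linalg.inv(K)@np.array([u,v,1.])
    o=-R.T@t; d=R.T@ray
    if z is None: return o+d*float(c["range_z"][int(round(v)),int(round(u))])
    return o+d*(z-o[2])/d[2]
def pts(c):
    K,R,t=c["camera_matrix"],c["R"],c["t"]
    v,u=np.mgrid[:384,:512]; z=c["range_z"]
    P=np.stack([(u-K[0,2])/K[0,0]*z,(v-K[1,2])/K[1,1]*z,z],-1)
    return (P-t)@R
def proj(c,X):
    p=c["camera_matrix"]@(c["R"]@np.array(X)+c["t"]); return p[:2]/p[2]
E
python3 - <<'E'
from h import *
c=dict(np.load("top0.npz"))
im=c["image"]
a=cv2.resize(im[150:245,320:420],None,fx=6,fy=6,interpolation=cv2.INTER_NEAREST)
cv2.imwrite("pics/rk.png",a)
b=cv2.resize(im[155:230,145:225],None,fx=7,fy=7,interpolation=cv2.INTER_NEAREST)
cv2.imwrite("pics/die.png",b)
P=pts(c)
def reg(u0,u1,v0,v1,z0,z1):
    q=P[v0:v1,u0:u1].reshape(-1,3); q=q[(q[:,2]>z0)&(q[:,2]<z1)]
    r=cv2.minAreaRect(q[:,:2].astype(np.float32)*1000)
    print(len(q),q.mean(0).round(4),q.min(0).round(4),q.max(0).round(4),r)
reg(335,385,150,245,.05,.062)
reg(335,385,205,235,.09,.2)
reg(335,385,150,180,.066,.08)
reg(335,385,183,205,.066,.08)
reg(145,225,155,230,.0535,.0575)
print(world(c,183,189.7,.0555))
E
```

```text
1702 [ 0.5315 -0.2035  0.0548] [ 0.4477 -0.2372  0.05  ] [ 0.6202 -0.1707  0.0619] ((533.7899169921875, -204.66976928710938), (57.00531768798828, 171.21800231933594), 86.10794067382812)
77 [ 0.4777 -0.1998  0.1026] [ 0.4696 -0.2086  0.0907] [ 0.4869 -0.1921  0.1066] ((478.3270568847656, -200.7573699951172), (15.99860954284668, 16.128761291503906), 83.56547546386719)
100 [ 0.5878 -0.2079  0.0692] [ 0.5755 -0.2198  0.0662] [ 0.5996 -0.196   0.0728] ((587.6288452148438, -207.64678955078125), (23.20408821105957, 23.43813705444336), 28.30171775817871)
100 [ 0.533  -0.2044  0.069 ] [ 0.5214 -0.2163  0.0662] [ 0.5455 -0.1931  0.073 ] ((533.0283203125, -204.1925811767578), (22.704227447509766, 23.433300018310547), 64.29547119140625)
1406 [0.5461 0.179  0.055 ] [0.4916 0.1235 0.0535] [0.6032 0.2385 0.0575] ((547.2169799804688, 181.22451782226562), (107.65743255615234, 104.38066864013672), 85.2811050415039)
[0.54518685 0.17890728 0.0555    ]
```

View pics/rk.png

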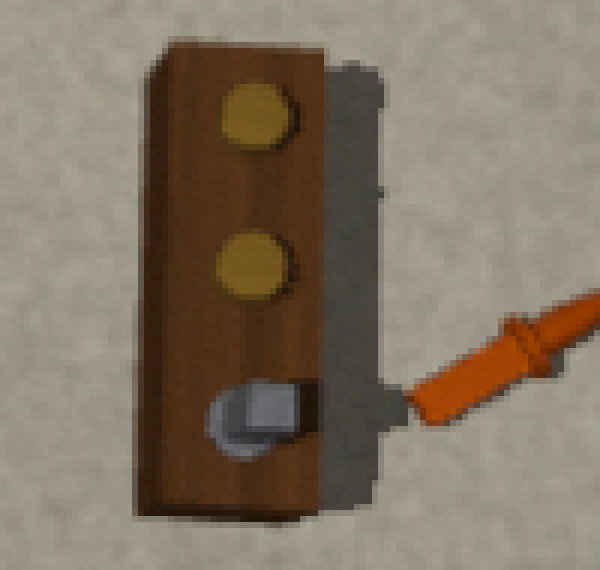

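View pics/die.png

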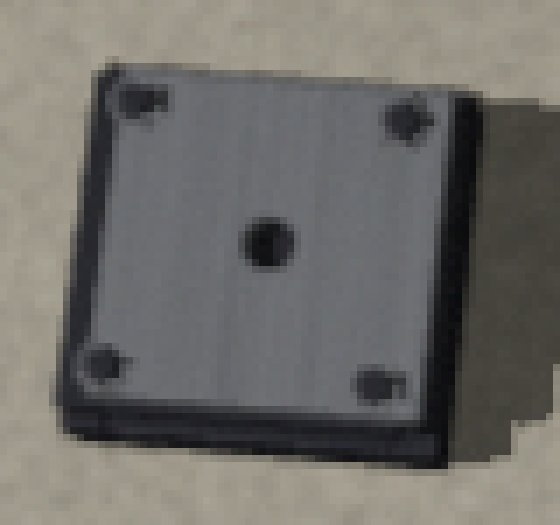

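```bash
cat >> h.py <<'E'
from scipy.spatial.transform import Rotation as Ro
def rows(s,goal,yaw=None):
    """goal: world TCP; yaw: angle of tool x in world, tool down. rel. to measured state"""
    R=s["tcp_rot"]; d=R.T@(np.array(goal)-s["eef_pos"])*100
    w=np.zeros(3)
    if yaw is not None:
        x=np.array([np.cos(yaw),np.sin(yaw),0]); z=np.array([0,0,-1.]); G=np.stack([x,np.cross(z,x),z],1)
        w=Ro.from_matrix(R.T@G).as_rotvec()
    return d.round(2),w.round(4)
E
python3 - <<'E'
from h import *
from rig import *
s=get_state(); c=dict(np.load("wrist0.npz"))
o=-c["R"].T@c["t"]; print("cam in tool",s["tcp_rot"].T@(o-s["eef_pos"]), "dir",s["tcp_rot"].T@c["R"][2])
print(np.degrees(np.arctan2(.9583,.2857)))
print(rows(s,[0.44,0.24,.25],np.radians(85)))
E
```

```text
cam in tool [-0.00099827 -0.06995521 -0.14208463] dir [-0.00167646  0.27261264  0.96212241]
73.39899174538593
(array([-29.36,  35.31,  -1.92]), array([-1.000e-04,  2.100e-03, -2.025e-01]))
```

```bash
python3 - <<'E'
from h import *
from rig import *
print(rows(get_state(),[0.53,0.18,.21],np.radians(85)))
E
```

```text
(array([-32.53,  45.64,   2.09]), array([-1.000e-04,  2.100e-03, -2.025e-01]))
```

{"op": "step_arm", "data": {"plan": "-32.5 45.6 2 0 0.002 -0.2;-32.5 45.6 2 0 0.002 -0.2;-32.5 45.6 2 0 0.002 -0.2;-32.5 45.6 2 0 0.002 -0.2;-32.5 45.6 2 0 0.002 -0.2;-32.5 45.6 2 0 0.002 -0.2;-32.5 45.6 2 0 0.002 -0.2;-32.5 45.6 2 0 0.002 -0.2;-32.5 45.6 2 0 0.002 -0.2;-32.5 45.6 2 0 0.002 -0.2;-32.5 45.6 2 0 0.002 -0.2;-32.5 45.6 2 0 0.002 -0.2", "jaw": 0}}

```text
time: 1.35
eef_pos: [0.5335, 0.1728, 0.2113]
tcp_rot: [[0.101, 0.995, 0.003], [0.995, -0.101, -0.002], [-0.002, 0.003, -1.0]]
contact_force: [-0.0, -0.6, 0.7]
grip_width: 0.0853
```

{"op": "step_arm", "data": {"plan": "0 0 0 0 0 0;0 0 0 0 0 0;0 0 0 0 0 0"}}

```text
time: 1.65
eef_pos: [0.5283, 0.184, 0.211]
tcp_rot: [[0.085, 0.996, -0.001], [0.996, -0.085, 0.003], [0.003, -0.001, -1.0]]
contact_force: [-0.2, 0.5, 0.7]
grip_width: 0.0856
```

```bash
cat > look.py <<'E'
import sys
from h import *
from rig import *
c=capture(sys.argv[1]); n=sys.argv[2]
cv2.imwrite(f"pics/{n}.png",c["image"]); np.savez(f"{n}.npz",**c)
E
python3 look.py wrist w1; python3 - <<'E'
from h import *
from rig import *
s=get_state(); print(s["eef_pos"],s["tcp_rot"].round(4).tolist(),s["contact_force"])
c=dict(np.load("w1.npz")); print("hole pred px",proj(c,[.5452,.1789,.0555]))
E
```

```text
[0.52841237 0.1839342  0.21106129] [[0.0849, 0.9964, -0.0007], [0.9964, -0.0849, 0.0028], [0.0028, -0.0009, -1.0]] [0.03855031 0.8885453  0.31030787]
hole pred px [251.80440495 200.19402528]
```

View pics/w1.png

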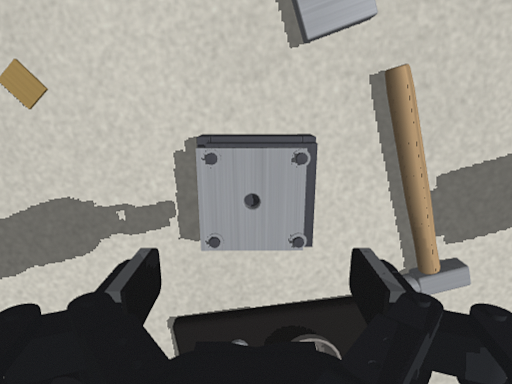

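The hole sits at (252,201), which matches the top-view prediction of (251.8,200.2). Next I'll put the camera straight over the hole to look into it, in case the lower hole shows.

```bash
python3 - <<'E'
from h import *
from rig import *
s=get_state()
d,w=rows(s,[0.618,0.178,.13],np.radians(86)); print(d,w)
E
```

```text
[0.15 8.98 8.1 ] [-0.0009 -0.0028 -0.0152]
```

{"op": "step_arm", "data": {"plan": "0 9 8 0 0 0;0 9 8 0 0 0;0 9 8 0 0 0;0 9 8 0 0 0;0 9 8 0 0 0;0 9 8 0 0 0"}}

```text
time: 2.3
eef_pos: [0.619, 0.175, 0.1324]
tcp_rot: [[0.087, 0.996, 0.001], [0.996, -0.087, 0.003], [0.004, 0.001, -1.0]]
contact_force: [-0.9, -1.1, -1.1]
grip_width: 0.0857
```

```bash
python3 look.py wrist w2; python3 - <<'E'
from h import *
from rig import *
s=get_state(); print(s["eef_pos"],s["tcp_rot"].round(4).tolist(),s["contact_force"])
c=dict(np.load("w2.npz")); p=proj(c,[.5452,.1789,.0555]);print("hole pred px",p)
u,v=p.round().astype(int)
g=c["image"][max(0,v-25):v+25,u-30:u+30]
g=np.clip(g.astype(float)*1.8,0,255).astype(np.uint8)
cv2.imwrite("pics/hole2.png",cv2.resize(g,None,fx=10,fy=10,interpolation=cv2.INTER_NEAREST))
print((c["range_z"][v-14:v+15:2,u-14:u+15:2]*1000).astype(int))
P=pts(c); print((P[v-14:v+15:2,u-14:u+15:2,2]*1000).astype(int))
E
```

```text
[0.61917938 0.17482191 0.13279249] [[0.0877, 0.9961, 0.0018], [0.9961, -0.0877, 0.0037], [0.0038, 0.0015, -1.0]] [0.67222606 0.38255713 0.6760691 ]
hole pred px [252.01146473 100.83593535]
[[208 207 209 208 208 206 208 208 207 208 207 208 208 206 208]
 [209 209 207 208 207 208 208 208 209 208 208 209 209 208 207]
 [208 208 208 208 209 218 218 218 219 210 209 208 208 209 208]
 [208 210 209 217 219 218 218 218 219 219 257 209 207 209 209]
 [209 208 215 219 219 219 220 219 218 258 258 256 210 209 208]
 [209 209 219 219 218 220 218 220 220 258 258 257 210 210 210]
 [207 216 220 219 220 219 219 219 258 257 258 257 257 210 209]
 [209 219 220 220 220 218 219 220 258 258 259 258 258 210 209]
 [210 219 220 219 221 221 221 221 259 257 259 258 258 211 209]
 [210 217 220 221 219 220 221 220 222 260 259 259 258 210 211]
 [210 211 221 222 221 222 222 221 222 259 259 261 219 211 210]
 [211 212 222 221 221 222 221 221 222 221 259 260 211 212 212]
 [211 211 212 221 222 222 222 221 221 222 222 212 210 212 212]
 [212 212 211 212 223 222 222 222 222 221 211 212 211 211 212]
 [213 212 212 212 212 213 213 213 213 212 213 211 212 212 212]]
[[54 55 53 54 54 56 54 53 55 54 55 53 54 56 54]
 [53 53 56 54 55 54 55 54 53 54 55 53 53 54 55]
 [54 54 55 54 53 44 44 44 43 52 54 55 55 54 55]
 [55 53 54 46 43 45 44 45 44 43  4 54 56 54 54]
 [55 55 48 44 44 44 43 44 44  3  3  5 54 55 56]
 [55 54 44 44 46 43 45 43 43  3  4  4 53 53 54]
 [57 47 43 44 44 45 44 44  4  5  4  5  5 54 55]
 [55 44 44 44 44 46 45 44  4  4  4  4  4 54 56]
 [55 45 44 45 43 44 43 43  4  6  4  4  5 54 56]
 [55 48 44 44 46 44 44 45 43  3  4  4  5 55 54]
 [55 54 44 43 44 43 43 44 43  4  5  3 46 54 55]
 [55 53 44 44 44 43 44 44 44 44  5  4 55 54 54]
 [55 55 54 45 44 44 44 45 45 44 44 54 56 54 55]
 [55 54 56 54 43 45 44 44 45 45 55 55 55 55 54]
 [54 55 54 55 54 54 54 54 54 55 54 56 55 55 54]]
```

View pics/hole2.png

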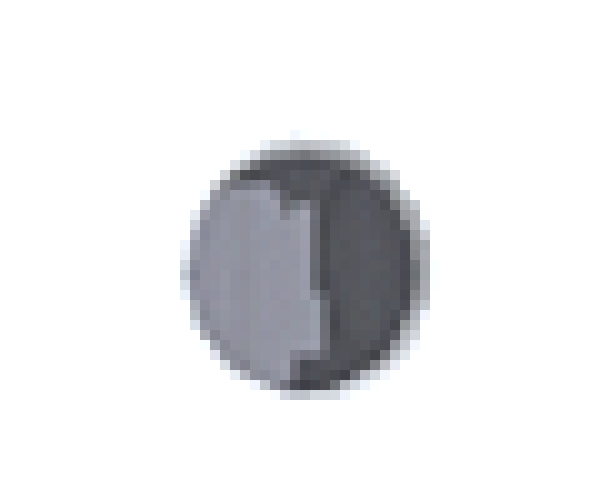

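The range image shows it directly: the left part of the hole's floor is lower plate (z about 44 mm). The right crescent is the lower hole (z about 4 mm). I'll fit circles to both.

```bash
python3 - <<'E'
from h import *
from scipy.optimize import least_squares
c=dict(np.load("w2.npz")); P=pts(c); Z=P[...,2]
u0,v0=252,101
win=np.zeros((384,512),bool); win[v0-22:v0+23,u0-25:u0+26]=1
top=win&(Z>.0515); 
hole=(win&(Z<.0515)).astype(np.uint8)
cs,_=cv2.findContours(hole,cv2.RETR_EXTERNAL,cv2.CHAIN_APPROX_NONE)
k=max(cs,key=cv2.contourArea)[:,0]
# upper-hole: centroid of region at top plane
def fit(pts,r=None):
    pts=np.array(pts)[:,:2]
    f=lambda p: np.hypot(pts[:,0]-p[0],pts[:,1]-p[1])-(p[2] if r is None else r)
    x=np.r_[pts.mean(0),.008] if r is None else pts.mean(0)
    s=least_squares(f,x,loss='soft_l1',f_scale=.0004); return s.x, np.std(f(s.x))
U=[world(c,u,v,.0555) for u,v in k]
hu=fit(U); print("upper",hu)
vs,us=np.nonzero(hole); print("centroid",world(c,us.mean(),vs.mean(),.0555))
# crescent boundary: adjacent pixels lower-plate <-> deep in row / col
deep=win&(Z<.02); low=win&(Z>.040)&(Z<.0475)
B=[]
for v in range(v0-22,v0+23):
    for u in range(u0-25,u0+25):
        for du,dv in((1,0),(0,1),(-1,0),(0,-1)):
            if low[v,u] and deep[v+dv,u+du]: 
                q=world(c,u+du/2,v+dv/2,.0445)
                if np.hypot(*(q-hu[0][:2].tolist()+[0] if 0 else q[:2]-hu[0][:2]))<.0068: B.append(q)
B=np.array(B); print(len(B),B.min(0),B.max(0))
for r in(.008,.0085,.009):
    x,sd=fit(B,r); print(r,x,sd,"off",x-hu[0][:2],np.hypot(*(x-hu[0][:2])))
for v in range(v0-14,v0+16): print(''.join('#' if top[v,u] else '.' if deep[v,u] else 'o' if low[v,u] else '?' for u in range(u0-16,u0+17)))
E
```

```text
upper (array([0.54619614, 0.17830346, 0.00751272]), np.float64(0.00017696003463874073))
centroid [0.54611533 0.17830429 0.0555    ]
21 [0.54139267 0.17974584 0.0445    ] [0.55107819 0.18178754 0.0445    ]
0.008 [0.54586624 0.18798363] 0.0001784042539342353 off [-0.00032989  0.00968017] 0.00968579121774805
0.0085 [0.54584306 0.18852295] 0.00019098246493257873 off [-0.00035307  0.01021949] 0.010225592151183507
0.009 [0.54581699 0.189058  ] 0.00020621752441683526 off [-0.00037915  0.01075454] 0.01076121873468634
#################################
#################################
#################################
###############?#################
###########?oooooooo#############
#########?oooooooooooo###########
########ooooooooooooo..?#########
#######ooooooooooooo?...?########
######?ooooooooooooo.....########
######ooooooooooooo.......#######
#####oooooooooooooo.......#######
#####oooooooooooooo.......o######
####?ooooooooooooo.........######
####oooooooooooooo.........######
####oooooooooooooo.........?#####
####oooooooooooooo.........?#####
####oooooooooooooo.........?#####
####ooooooooooooooo.#......######
####?oooooooooooooo........######
####?oooooooooooooo........######
#####ooooooooooooooo......o######
#####?ooooooooooooooo.....#######
######ooooooooooooooo....o#######
#######ooooooooooooooo?..########
#######?oooooooooooooooo#########
########?oooooooooooooo##########
##########ooooooooooo?###########
############?oooooo?#############
#################################
#################################
```

The lower hole lies about 9.7 mm towards +y of the upper one, and near 0 in x. Both fit residuals are about 0.2 mm. Now to the pin.

```bash
python3 - <<'E'
from h import *
from rig import *
s=get_state()
d,w=rows(s,[0.478,-0.2,.23],np.radians(86.5)); print(d,w)
E
```

```text
[-38.54 -10.76  -9.88] [ 0.0015 -0.0038 -0.0267]
```

{"op": "step_arm", "data": {"plan": "0 -3 -4 0 0 0;-38.5 -10.8 -9.9 0 -0.003 -0.025;-38.5 -10.8 -9.9 0 -0.003 -0.025;-38.5 -10.8 -9.9 0 -0.003 -0.025;-38.5 -10.8 -9.9 0 -0.003 -0.025;-38.5 -10.8 -9.9 0 -0.003 -0.025;-38.5 -10.8 -9.9 0 -0.003 -0.025;-38.5 -10.8 -9.9 0 -0.003 -0.025;-38.5 -10.8 -9.9 0 -0.003 -0.025;-38.5 -10.8 -9.9 0 -0.003 -0.025;-38.5 -10.8 -9.9 0 -0.003 -0.025;-38.5 -10.8 -9.9 0 -0.003 -0.025"}}

```text
time: 3.55
eef_pos: [0.4779, -0.1988, 0.2299]
tcp_rot: [[0.062, 0.998, 0.001], [0.998, -0.062, 0.0], [0.001, 0.001, -1.0]]
contact_force: [0.6, 0.6, 0.2]
grip_width: 0.0852
```

{"op": "step_arm", "data": {"plan": "0 0 0 0 0 0;0 0 0 0 0 0"}}

```text
time: 3.75
eef_pos: [0.4779, -0.1988, 0.2293]
tcp_rot: [[0.061, 0.998, -0.0], [0.998, -0.061, -0.001], [-0.001, -0.0, -1.0]]
contact_force: [0.2, -0.3, 0.1]
grip_width: 0.0856
```

```bash
python3 look.py wrist w3; python3 - <<'E'
from h import *
from rig import *
s=get_state(); print(s["time"],s["eef_pos"],s["tcp_rot"].round(4).tolist(),s["contact_force"])
c=dict(np.load("w3.npz")); p=proj(c,[.478,-.2005,.105]);print("pred px",p)
P=pts(c);Z=P[...,2]
m=(Z>.095)&(Z<.12)&(np.hypot(P[...,0]-.478,P[...,1]+.2)<.03)
m[300:]=0
q=P[m]; print(len(q),q.mean(0),cv2.minAreaRect(q[:,:2].astype(np.float32)*1000))
t=m&(Z>.1025);
v,u=np.nonzero(t); W=np.array([world(c,a,b,.105) for a,b in zip(u,v)])
print("top",W.mean(0),cv2.minAreaRect(W[:,:2].astype(np.float32)*1000))
E
```

```text
3.8 [ 0.47784344 -0.19916298  0.22925238] [[0.0617, 0.9981, -0.0003], [0.9981, -0.0617, -0.0007], [-0.0008, -0.0003, -1.0]] [0.09763123 0.16359026 0.59252383]
pred px [254.16121906 191.29627961]
363 [ 0.47606602 -0.2028493   0.10400919] ((476.89813232421875, -202.93612670898438), (15.884068489074707, 16.24453353881836), 83.21379089355469)
top [ 0.47663911 -0.2029063   0.105     ] ((476.73736572265625, -203.1881866455078), (15.669631958007812, 16.07384490966797), 86.47541809082031)
```

View pics/w3.png

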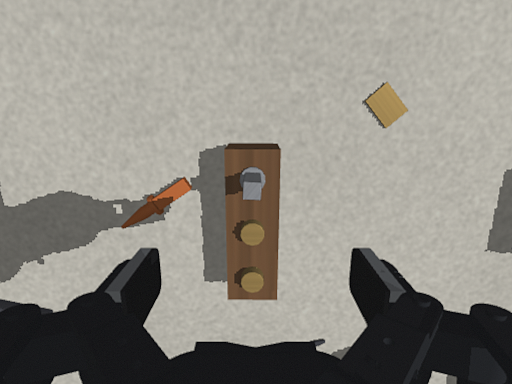

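The pin head is at (252,186) in the wrist view and the punches at (252,234) and (252,282). The wrist and top measurements agree to about 2 mm. I'll descend between them, with the jaws along y so they clear the punches.

```bash
python3 - <<'E'
from h import *
from rig import *
s=get_state()
d,w=rows(s,[0.477,-0.2025,.0705],np.radians(86)); print(d,w)
E
```

```text
[-0.33 -0.06 15.88] [-0.0003  0.0008  0.008 ]
```

{"op": "step_arm", "data": {"plan": "-0.3 -0.1 5 0 0 0.008;-0.3 -0.1 9 0 0 0.008;-0.3 -0.1 12 0 0 0.008;-0.3 -0.1 14.5 0 0 0.008;-0.3 -0.1 15.9 0 0 0.008;-0.3 -0.1 15.9 0 0 0.008;-0.3 -0.1 15.9 0 0 0.008;-0.3 -0.1 15.9 0 0 0.008"}}

```text
time: 4.6
eef_pos: [0.4778, -0.2043, 0.072]
tcp_rot: [[0.073, 0.997, 0.003], [0.997, -0.073, -0.002], [-0.001, 0.003, -1.0]]
contact_force: [-0.2, -0.2, 0.1]
grip_width: 0.0854
```

```bash
python3 look.py wrist w4
```

```text
(no output)
```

View pics/w4.png

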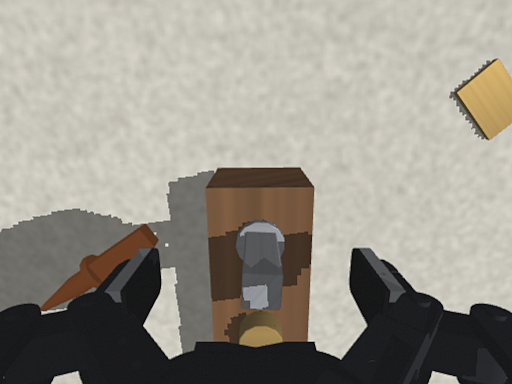

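The head stands between the open pads, its top at about (256,297). I'll check how far it is from the tool axis, then close.

```bash
python3 - <<'E'
from h import *
from rig import *
s=get_state(); c=dict(np.load("w4.npz")); P=pts(c);Z=P[...,2]
t=(Z>.1025)&(Z<.109)&(np.hypot(P[...,0]-.478,P[...,1]+.2)<.02)
v,u=np.nonzero(t); W=np.array([world(c,a,b,.105) for a,b in zip(u,v)])
r=cv2.minAreaRect(W[:,:2].astype(np.float32)*1000)
print(len(W),W.mean(0),r,s["eef_pos"], s["tcp_rot"].T@(np.r_[np.array(r[0])/1000,.105]-s["eef_pos"]))
E
```

```text
1517 [ 0.4760773  -0.20253369  0.105     ] ((476.05108642578125, -202.4298553466797), (15.813398361206055, 17.229171752929688), 85.10995483398438) [ 0.47774029 -0.20425361  0.07207526] [ 0.00165036 -0.00170144 -0.03293326]
```

{"op": "step_arm", "data": {"plan": "0.15 -0.15 0 0 0 0;0.15 -0.15 0 0 0 0"}}

```text
time: 4.85
eef_pos: [0.4752, -0.202, 0.0712]
tcp_rot: [[0.072, 0.997, 0.001], [0.997, -0.072, -0.001], [-0.001, 0.001, -1.0]]
contact_force: [-0.1, -1.2, 0.5]
grip_width: 0.0851
```

{"op": "step_arm", "data": {"plan": "0.15 -0.15 0 0 0 0;0.15 -0.15 0 0 0 0;0.15 -0.15 0 0 0 0;0.15 -0.15 0 0 0 0;0.15 -0.15 0 0 0 0;0.15 -0.15 0 0 0 0;0.15 -0.15 0 0 0 0;0.15 -0.15 0 0 0 0;0.15 -0.15 0 0 0 0;0.15 -0.15 0 0 0 0", "jaw": 1, "grip_force": 70}}

```text
time: 5.85
eef_pos: [0.4736, -0.2007, 0.0706]
tcp_rot: [[0.073, 0.997, 0.0], [0.997, -0.073, -0.001], [-0.001, 0.0, -1.0]]
contact_force: [0.3, 0.8, 1.7]
grip_width: 0.0148
```

I sent the small shift twice, so the head sits about 2 mm off the pad centre, still well on the pads. Lifting straight up.

{"op": "step_arm", "data": {"plan": "0 0 -1.5 0 0 0;0 0 -4 0 0 0;0 0 -7 0 0 0;0 0 -10 0 0 0;0 0 -12 0 0 0;0 0 -12 0 0 0;0 0 -12 0 0 0"}}

```text
time: 6.55
eef_pos: [0.4732, -0.2003, 0.1906]
tcp_rot: [[0.073, 0.997, 0.001], [0.997, -0.073, -0.001], [-0.001, 0.001, -1.0]]
contact_force: [0.6, -1.5, -0.6]
grip_width: 0.0149
```

```bash
python3 look.py wrist w5;python3 look.py scene s5; python3 - <<'E'
from h import *
from rig import *
s=get_state();print(s["eef_pos"],s["contact_force"],s["moment"],s["grip_width"])
print(rows(s,[.546,.183,.19],np.radians(86)))
E
```

```text
[ 0.47215212 -0.19988271  0.18910979] [ 0.13313147 -0.07864417 -0.95946242] [-0.02088513  0.06117156 -0.00358378] 0.01461733993803276
(array([38.72,  4.59, -0.12]), array([-0.0028,  0.0005, -0.0028]))
```

View pics/w5.png

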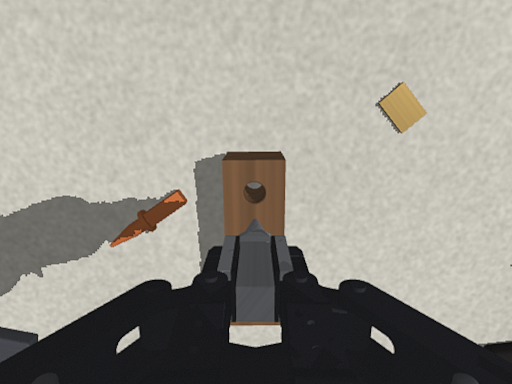

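View pics/s5.png

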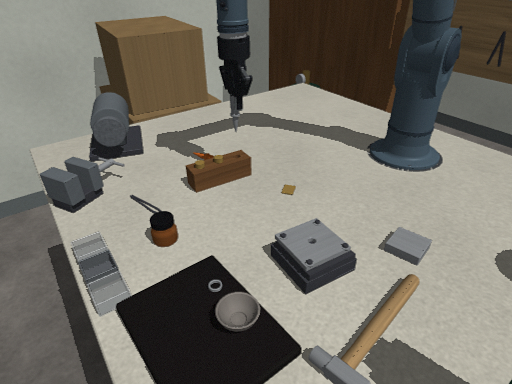

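```bash
python3 - <<'E'
from h import *
from rig import *
s=get_state(); c=dict(np.load("w5.npz"))
T=lambda p: s["eef_pos"]+s["tcp_rot"]@np.array(p)
for p in([0,0,.0603],[0,.0024,.0603],[0,.0024,.04],[0.001,.0024,.0603]): print(p,proj(c,T(p)))
cv2.imwrite("pics/w5z.png",cv2.resize(c["image"][180:345,200:310],None,fx=3.6,fy=3.6,interpolation=cv2.INTER_NEAREST))
P=pts(c)[210:250:2,244:266:2]; Q=(P-s["eef_pos"])@s["tcp_rot"]*1000
np.set_printoptions(linewidth=250)
print(Q[...,2].astype(int)); print(Q[...,0].round(0).astype(int)[:12]);print(Q[...,1].round(0).astype(int)[:12])
E
```

```text
[0, 0, 0.0603] [256.77428092 212.67018528]
[0, 0.0024, 0.0603] [256.77147437 216.02649302]
[0, 0.0024, 0.04] [256.92010257 227.00124918]
[0.001, 0.0024, 0.0603] [258.24720979 216.02591569]
[[134 132 133 133 133 132 134 134 132 132 133]
 [133 133 133 133 133 134 133 134 133 133 134]
 [132 133 132 133 133 132 132 133 133 133 133]
 [133 133 134 134 133 134 133 132 133 134 133]
 [133 132 133 133 134  59 132 134 133 133 133]
 [133 134 133 134  53  50  50 133 133 134 134]
 [133 133 132  50  45  43  44  45 132 134 133]
 [133 133 133  40  37  36  38  38  45 132 133]
 [133 133  38  33  30  29  30  32  34 133 133]
 [133  38  28  28  28  25  26  27  27  33 132]
 [133  11  10  10  10  10  10  11  10  11  32]
 [ 10   8   8   9   8   8   8   8   8   8   9]
 [  9   8   8   8   9   7   8   8   8   7   8]
 [  8   8   8   8   7   8   9   8   8   9   9]
 [  7   9   8   7   8   9   8   8   7   8   9]
 [  9   8   8   7   9   8   7   9   7   8   8]
 [  6   5   5   6   6   5   5   4   6   6   4]
 [  3   3   3   3   3   2   3   3   3   3   2]
 [  0   0   0   0   0   0   1   0   0   1   0]
 [ -1  -2  -1  -1 
[... 327 characters left out ...]
-4  -3  -2  -1   1   3   5   7]
 [-11 -10  -8  -4  -3  -2  -1   1   2   5   7]
 [-12 -10  -5  -4  -3  -2  -1   1   2   5   7]
 [-12  -7  -5  -4  -3  -2  -1   1   2   3   7]
 [-12  -6  -5  -4  -3  -2  -1   0   1   3   4]
 [ -7  -6  -5  -4  -3  -2  -1   0   1   2   4]]
[[23 22 22 22 22 22 23 23 22 22 22]
 [24 24 24 24 24 25 24 25 24 24 25]
 [26 26 26 26 26 26 26 26 26 26 26]
 [28 28 29 28 28 28 28 28 28 28 28]
 [30 30 30 30 30  3 30 31 30 30 30]
 [32 33 32 32  3  2  2 32 32 32 32]
 [34 34 34  3  1  1  1  1 34 34 34]
 [36 36 36  1 -1 -1  0  0  3 36 36]
 [38 38  1 -1 -2 -2 -2 -1  0 38 38]
 [40  2 -2 -1 -1 -2 -2 -2 -2  0 40]
 [42 -7 -7 -7 -8 -7 -7 -7 -8 -7  1]
 [-6 -7 -7 -7 -7 -7 -7 -7 -7 -7 -7]]
```

View pics/w5z.png

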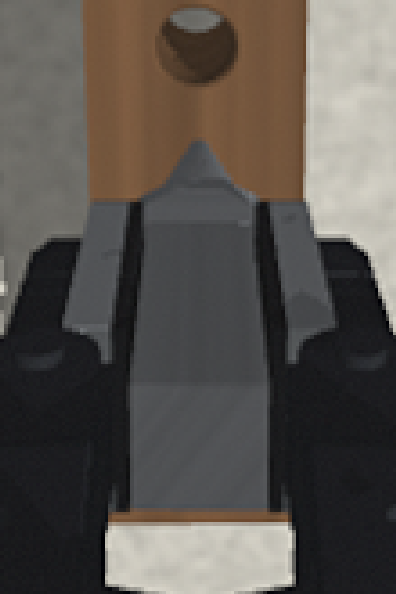

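The pin is gripped and upright, its point at about (255,219) in the wrist view. By the camera its axis is about 5 mm forward of the tool axis. I'll carry it over the hole and measure point and hole in one picture.

{"op": "step_arm", "data": {"plan": "4 0.5 0 0 0 0;8 1 0 0 0 0;12 1.5 0 0 0 0;16 2 0 0 0 0;20 2 0 0 0 0;24 2.5 0 0 0 0;28 3 0 0 0 0;32 3.5 0 0 0 0;35.5 4 0 0 0 0;38.8 4 0 0 0 0;38.8 4 2 0 0 0;38.8 4 4 0 0 0"}}

```text
time: 7.85
eef_pos: [0.5406, 0.1856, 0.1481]
tcp_rot: [[0.069, 0.998, -0.002], [0.998, -0.069, -0.002], [-0.002, -0.002, -1.0]]
contact_force: [1.0, 0.6, -0.9]
grip_width: 0.0148
```

{"op": "step_arm", "data": {"plan": "0 0 1 0 0 0;0 0 1 0 0 0;0 0 1 0 0 0;0 0 1 0 0 0"}}

```text
time: 8.25
eef_pos: [0.5424, 0.1834, 0.141]
tcp_rot: [[0.074, 0.997, 0.002], [0.997, -0.074, -0.0], [-0.0, 0.002, -1.0]]
contact_force: [-0.2, 0.2, -0.2]
grip_width: 0.0149
```

```bash
python3 look.py wrist w6;python3 look.py top t6;python3 look.py scene s6; python3 - <<'E'
from h import *
from rig import *
s=get_state();print(s["time"],s["eef_pos"],s["contact_force"],s["moment"],s["grip_width"])
c=dict(np.load("w6.npz")); cv2.imwrite("pics/w6z.png",cv2.resize(c["image"][150:350,180:330],None,fx=4,fy=3,interpolation=cv2.INTER_NEAREST))
E
```

```text
8.4 [0.5423259  0.18366179 0.14117549] [ 0.53122172  0.35733231 -0.31327115] [0.00669227 0.00944084 0.01736064] 0.015140730741100028
```

View pics/w6z.png

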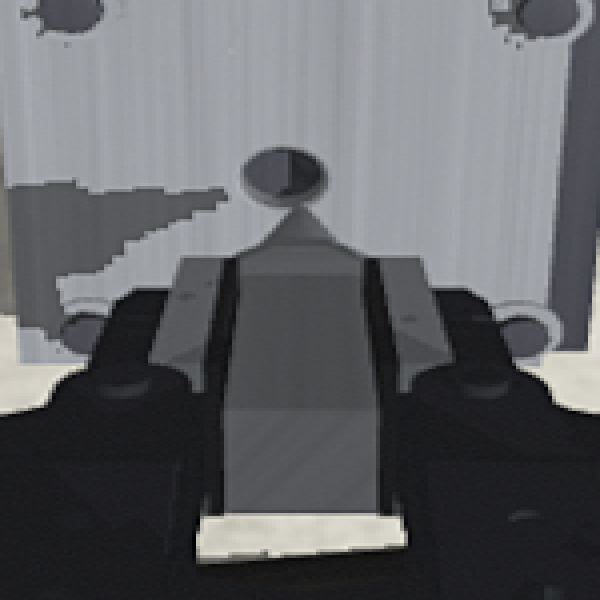

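View pics/s6.png

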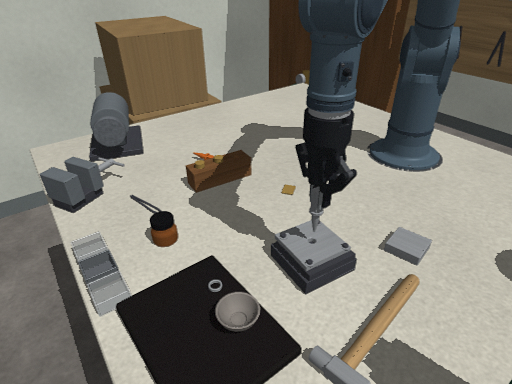

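```bash
cat > fit.py <<'E'
from h import *
from scipy.optimize import least_squares
def prof(h): # radius at height h above tip
    return np.clip(2+5.5*h/.030e0/1000*1,0,None) if 0 else np.minimum(.002+.0055*h/.030,.0075)
def fitpin(c,guess,tilt=False):
    P=pts(c); g=np.array(guess)
    d=P-g; m=(np.hypot(d[...,0],d[...,1])<.016)&(d[...,2]>.002)&(d[...,2]<.044)&(np.hypot(d[...,0],d[...,1])<.004+.0055*d[...,2]/.03+.006)
    q=P[m]
    def f(p):
        h=q[:,2]-p[2]
        ax=p[:2]+(p[3:5]*h[:,None] if tilt else 0)
        return np.hypot(q[:,0]-ax[:,0],q[:,1]-ax[:,1])-prof(np.clip(h,0,.046))
    if not tilt:
        s=least_squares(lambda p:f(np.r_[p,g[2]]),g[:2],loss='soft_l1',f_scale=.0005); p=s.x
        r=f(np.r_[p,g[2]])
    else:
        F=lambda p:f(np.r_[p[:2],g[2],p[2:]])
        s=least_squares(F,np.r_[g[:2],0,0],loss='soft_l1',f_scale=.0005); p=s.x; r=F(p)
    return p,len(q),np.median(np.abs(r))
def fithole(c,g,z=.0555,rad=.016):
    P=pts(c);Z=P[...,2]
    K=[]
    hole=((Z<.0515)&(Z>-.01)).astype(np.uint8)
    u,v=proj(c,[g[0],g[1],z]); u,v=int(u),int(v)
    w=np.zeros_like(hole); w[v-25:v+26,u-25:u+26]=1; hole&=w
    cs,_=cv2.findContours(hole,cv2.RETR_EXTERNAL,cv2.CHAIN_APPROX_NONE); k=max(cs,key=len)[:,0]
    W=np.array([world(c,a,b,z) for a,b in k])
    f=lambda p:np.hypot(W[:,0]-p[0],W[:,1]-p[1])-.0076
    s=least_squares(f,g[:2],loss='soft_l1',f_scale=.0003)
    return s.x,len(W),np.median(np.abs(s.fun))
E
python3 - <<'E'
from fit import *
c=dict(np.load("w6.npz"))
g=np.array([.5465,.183,.0808])
for _ in range(3):
    r=fitpin(c,g); g[:2]=r[0]
print("pin",r); print("tilt",fitpin(c,g,True)); print("hole",fithole(c,np.array([.546,.1785])))
for n in("t6","s6"):
    c=dict(np.load(n+".npz")); g2=g.copy()
    try: print(n,fitpin(c,g2),proj(c,g), fithole(c,np.array([.546,.1785])))
    except Exception as e: print(n,e)
    u,v=proj(c,g).astype(int)
    cv2.imwrite(f"pics/{n}z.png",cv2.resize(c["image"][v-45:v+30,u-50:u+50],None,fx=7,fy=7,interpolation=cv2.INTER_NEAREST))
E
```

```text
Traceback (most recent call last):
  File "fit.py", line 14, in fitpin
    s=least_squares(lambda p:f(np.r_[p,g[2]]),g[:2],loss='soft_l1',f_scale=.0005); p=s.x
  File "fit.py", line 14, in <lambda>
    s=least_squares(lambda p:f(np.r_[p,g[2]]),g[:2],loss='soft_l1',f_scale=.0005); p=s.x
                             ~^^^^^^^^^^^^^^^
  File "fit.py", line 12, in f
    return np.hypot(q[:,0]-ax[:,0],q[:,1]-ax[:,1])-prof(np.clip(h,0,.046))
                           ~~^^^^^
IndexError: too many indices for array: array is 1-dimensional, but 2 were indexed
```

```bash
sed -i 's/ax=p\[:2\]+(p\[3:5\]\*h\[:,None\] if tilt else 0)/ax=p[:2]+(p[3:5] if tilt else np.zeros(2))*h[:,None]/' fit.py
python3 - <<'E'
from fit import *
c=dict(np.load("w6.npz"))
g=np.array([.5465,.183,.0808])
for _ in range(3):
    r=fitpin(c,g); g[:2]=r[0]
print("pin",r); print("tilt",fitpin(c,g,True)); print("hole",fithole(c,np.array([.546,.1785])))
for n in("t6","s6"):
    c=dict(np.load(n+".npz")); g2=g.copy()
    try: print(n,fitpin(c,g2),proj(c,g)); print(fithole(c,np.array([.546,.1785])))
    except Exception as e: print(n,e)
    u,v=proj(c,g).astype(int)
    cv2.imwrite(f"pics/{n}z.png",cv2.resize(c["image"][v-45:v+30,u-50:u+50],None,fx=7,fy=7,interpolation=cv2.INTER_NEAREST))
E
```

```text
pin (array([0.54626873, 0.18177029]), 112, np.float64(8.384091459762155e-05))
tilt (array([0.54615528, 0.18168631, 0.00536143, 0.00431625]), 112, np.float64(8.532980362646408e-05))
hole (array([0.54512944, 0.17834934]), 55, np.float64(0.0003538999702012739))
t6 (array([0.54626873, 0.18177029]), 0, np.float64(nan)) [179.50691472 186.91611967]
(array([0.4959722 , 0.19186303]), 75, np.float64(0.012630562637285982))
s6 (array([0.54760793, 0.18365513]), 88, np.float64(0.0005054011052051115)) [313.76901991 230.11562998]
(array([0.52817732, 0.11342866]), 69, np.float64(0.016373058324926533))
  return _methods._mean(a, axis=axis, dtype=dtype,
  ret = ret.dtype.type(ret / rcount)
```

View pics/s6z.png

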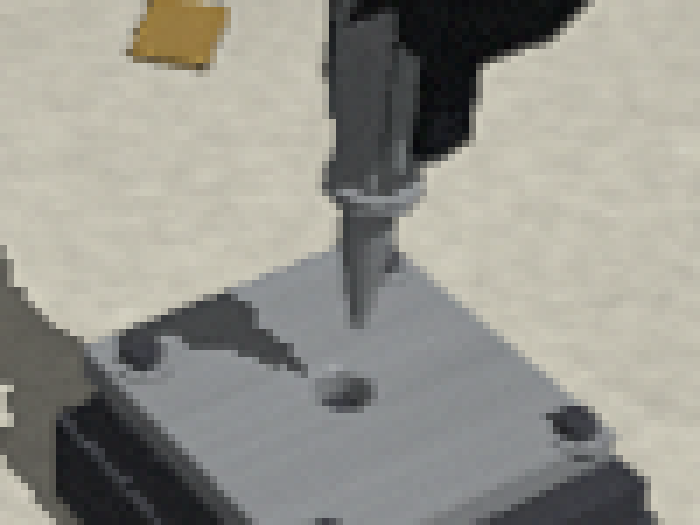

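The pin is upright (tilt about 5 mrad). Its axis is about 3.5 mm on the +y side of the upper hole, and I want 4.7 mm for the first feel. I'll shift 1.2 mm and lower the point into the upper hole only.

{"op": "step_arm", "data": {"plan": "0.12 -0.05 0 0 0 0;0.12 -0.05 0.8 0 0 0;0.12 -0.05 1.6 0 0 0;0.12 -0.05 2.3 0 0 0;0.12 -0.05 2.6 0 0 0;0.12 -0.05 2.8 0 0 0;0.12 -0.05 2.9 0 0 0;0.12 -0.05 2.9 0 0 0;0.12 -0.05 2.9 0 0 0"}}

```text
time: 9.3
eef_pos: [0.5414, 0.1848, 0.1114]
tcp_rot: [[0.073, 0.997, 0.001], [0.997, -0.073, -0.001], [-0.001, 0.001, -1.0]]
contact_force: [0.3, 0.4, -0.8]
grip_width: 0.0151
```

```bash
python3 look.py wrist w7; python3 - <<'E'
from fit import *
from rig import *
s=get_state();print(s["time"],s["eef_pos"],s["contact_force"],s["moment"],s["grip_width"])
c=dict(np.load("w7.npz")); cv2.imwrite("pics/w7z.png",cv2.resize(c["image"][150:350,180:330],None,fx=4,fy=3,interpolation=cv2.INTER_NEAREST))
E
```

```text
9.35 [0.54143486 0.1848433  0.11143314] [ 0.51019268  0.37312965 -1.24832232] [-0.03347693 -0.00357557 -0.02753188] 0.015507359415586435
```

View pics/w7z.png

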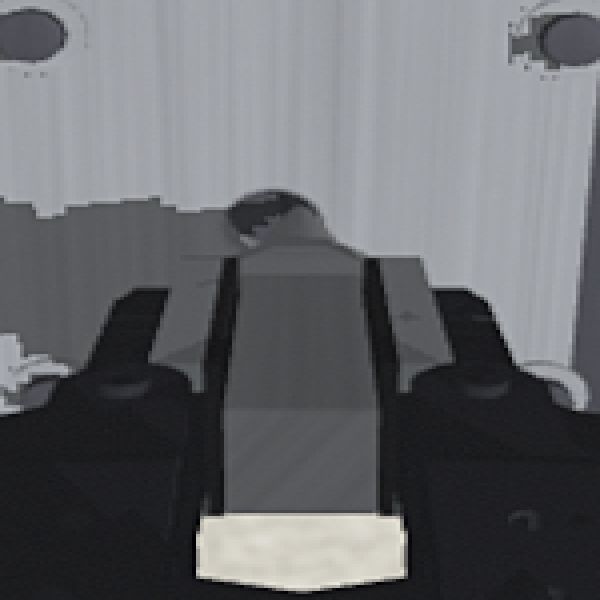

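The point is in the upper hole with no force. Now feeling downward in small steps.

{"op": "step_arm", "data": {"plan": "0 0 0.15 0 0 0;0 0 0.3 0 0 0;0 0 0.4 0 0 0;0 0 0.5 0 0 0;0 0 0.6 0 0 0;0 0 0.7 0 0 0;0 0 0.7 0 0 0;0 0 0.7 0 0 0"}}

```text
time: 10.15
eef_pos: [0.5413, 0.1843, 0.104]
tcp_rot: [[0.073, 0.997, 0.0], [0.997, -0.073, -0.002], [-0.001, 0.0, -1.0]]
contact_force: [-0.4, -0.5, -1.1]
grip_width: 0.0151
```

{"op": "step_arm", "data": {"plan": "0 0 0.1 0 0 0;0 0 0.2 0 0 0;0 0 0.3 0 0 0;0 0 0.3 0 0 0;0 0 0.3 0 0 0"}}

```text
time: 10.65
eef_pos: [0.5415, 0.1841, 0.1011]
tcp_rot: [[0.073, 0.997, 0.001], [0.997, -0.073, -0.002], [-0.002, 0.001, -1.0]]
contact_force: [0.9, -3.1, 0.1]
grip_width: 0.0153
```

The point is past the lower plate's top (tip about z 41 mm) with no vertical load, and it leans lightly (3 N) on the upper plate. Now I'll draw the plate along in +y.

{"op": "step_arm", "data": {"plan": "0.1 0 0 0 0 0;0.2 0 0 0 0 0;0.3 0 0 0 0 0;0.3 0 0 0 0 0;0.3 0 0 0 0 0"}}

```text
time: 11.15
eef_pos: [0.5416, 0.186, 0.1011]
tcp_rot: [[0.074, 0.997, 0.0], [0.997, -0.074, -0.003], [-0.003, 0.0, -1.0]]
contact_force: [0.3, -3.9, 0.5]
grip_width: 0.015
```

{"op": "step_arm", "data": {"plan": "0.1 0 0.1 0 0 0;0.2 0 0.2 0 0 0;0.25 0 0.3 0 0 0;0.3 0 0.4 0 0 0;0.3 0 0.5 0 0 0;0.3 0 0.5 0 0 0;0.3 0 0.5 0 0 0"}}

```text
time: 11.85
eef_pos: [0.5422, 0.189, 0.0963]
tcp_rot: [[0.074, 0.997, 0.001], [0.997, -0.074, -0.003], [-0.003, 0.001, -1.0]]
contact_force: [1.6, -5.5, 1.2]
grip_width: 0.0152
```

{"op": "step_arm", "data": {"plan": "0 0 0.15 0 0 0;0.05 0 0.3 0 0 0;0.05 0 0.45 0 0 0;0.05 0 0.6 0 0 0;0.05 0 0.7 0 0 0;0.05 0 0.7 0 0 0;0.05 0 0.7 0 0 0"}}

```text
time: 12.55
eef_pos: [0.5425, 0.1895, 0.0894]
tcp_rot: [[0.074, 0.997, 0.001], [0.997, -0.074, -0.003], [-0.003, 0.001, -1.0]]
contact_force: [1.3, -5.0, 1.2]
grip_width: 0.0149
```

```bash
python3 look.py scene s8; python3 - <<'E'
from fit import *
from rig import *
s=get_state();print(s["time"],s["eef_pos"],s["contact_force"],s["moment"],s["grip_width"])
c=dict(np.load("s8.npz")); cv2.imwrite("pics/s8z.png",cv2.resize(c["image"][185:285,263:363],None,fx=6,fy=6,interpolation=cv2.INTER_NEAREST))
E
```

```text
12.6 [0.54244674 0.18945011 0.08935917] [ 1.24523686 -4.5236125   1.66592248] [-1.27620621 -0.32757654 -0.08402552] 0.015119015944743954
```

View pics/s8z.png

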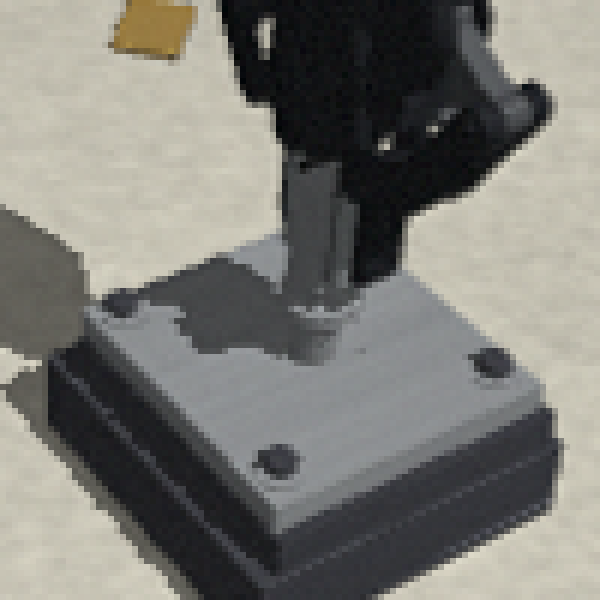

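{"op": "step_arm", "data": {"plan": "0 0 0.15 0 0 0;0 0 0.3 0 0 0;0 0 0.4 0 0 0;0 0 0.5 0 0 0;0 0 0.6 0 0 0;0 0 0.6 0 0 0"}}

```text
time: 13.2
eef_pos: [0.5426, 0.1894, 0.0832]
tcp_rot: [[0.074, 0.997, 0.002], [0.997, -0.074, -0.003], [-0.003, 0.002, -1.0]]
contact_force: [1.8, -5.7, 0.2]
grip_width: 0.015
```

{"op": "step_arm", "data": {"plan": "0 0 0.1 0 0 0;0 0 0.2 0 0 0;0 0 0.3 0 0 0;0 0 0.4 0 0 0;0 0 0.5 0 0 0;0 0 0.5 0 0 0"}}

```text
time: 13.8
eef_pos: [0.5426, 0.1895, 0.0783]
tcp_rot: [[0.074, 0.997, 0.002], [0.997, -0.074, -0.003], [-0.003, 0.002, -1.0]]
contact_force: [2.5, -5.3, -0.3]
grip_width: 0.0148
```

{"op": "step_arm", "data": {"plan": "0 0 0.1 0 0 0;0 0 0.2 0 0 0;0 0 0.3 0 0 0;0 0 0.4 0 0 0;0 0 0.4 0 0 0"}}

```text
time: 14.3
eef_pos: [0.5426, 0.1897, 0.0744]
tcp_rot: [[0.074, 0.997, 0.002], [0.997, -0.074, -0.002], [-0.002, 0.002, -1.0]]
contact_force: [1.0, -4.6, 0.8]
grip_width: 0.0148
```

{"op": "step_arm", "data": {"plan": "0 0 0.1 0 0 0;0 0 0.2 0 0 0;0 0 0.3 0 0 0;0 0 0.3 0 0 0"}}

```text
time: 14.7
eef_pos: [0.5426, 0.1897, 0.0716]
tcp_rot: [[0.074, 0.997, 0.001], [0.997, -0.074, -0.002], [-0.002, 0.002, -1.0]]
contact_force: [0.8, -5.3, 1.9]
grip_width: 0.0148
```

{"op": "step_arm", "data": {"plan": "0 0 0.05 0 0 0;0 0 0.1 0 0 0;0 0 0.15 0 0 0;0 0 0.15 0 0 0"}}

```text
time: 15.1
eef_pos: [0.5426, 0.1897, 0.0703]
tcp_rot: [[0.074, 0.997, 0.001], [0.997, -0.074, -0.002], [-0.002, 0.001, -1.0]]
contact_force: [0.9, -5.8, 3.1]
grip_width: 0.0151
```

```bash
python3 look.py scene s9; python3 look.py wrist w9; python3 - <<'E'
from fit import *
from rig import *
s=get_state();print(s["time"],s["eef_pos"],s["contact_force"],s["moment"],s["grip_width"])
c=dict(np.load("s9.npz")); cv2.imwrite("pics/s9z.png",cv2.resize(c["image"][185:285,263:363],None,fx=6,fy=6,interpolation=cv2.INTER_NEAREST))
E
```

```text
15.2 [0.54258499 0.18970625 0.07027612] [ 0.68283863 -4.72731072  3.00837329] [-1.18892502 -0.12585903 -0.03154424] 0.014814390512653592
```

View pics/s9z.png

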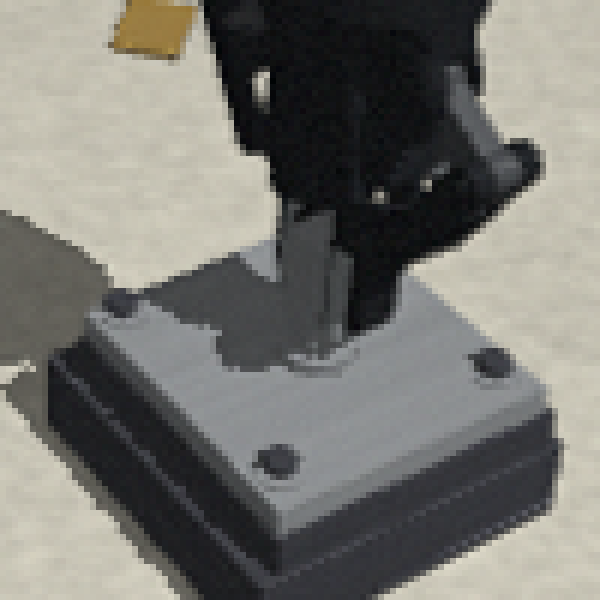

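View pics/w9.png

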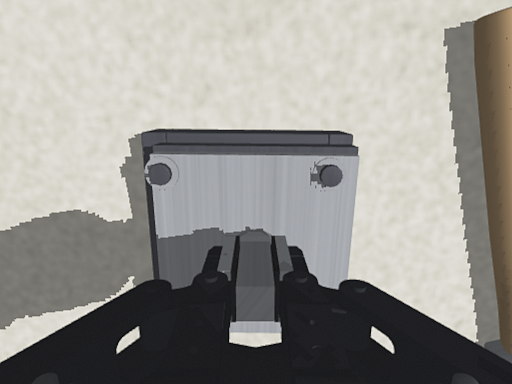

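The collar looks almost down, and the upper plate has been drawn across. I'll press on lightly until the seat shows in the force.

{"op": "step_arm", "data": {"plan": "0 0 0.04 0 0 0;0 0 0.08 0 0 0;0 0 0.08 0 0 0"}}

```text
time: 15.5
eef_pos: [0.5426, 0.1897, 0.0701]
tcp_rot: [[0.074, 0.997, 0.001], [0.997, -0.074, -0.002], [-0.002, 0.001, -1.0]]
contact_force: [0.0, -4.6, 6.3]
grip_width: 0.0148
```

{"op": "step_arm", "data": {"plan": "0 0 0.05 0 0 0;0 0 0.1 0 0 0;0 0 0.1 0 0 0"}}

```text
time: 15.8
eef_pos: [0.5426, 0.1898, 0.07]
tcp_rot: [[0.074, 0.997, 0.001], [0.997, -0.074, -0.002], [-0.002, 0.001, -1.0]]
contact_force: [-2.8, -6.7, 11.3]
grip_width: 0.0148
```

```bash
python3 look.py scene sa; python3 look.py wrist wa; python3 - <<'E'
from fit import *
from rig import *
s=get_state();print(s["time"],s["eef_pos"],s["contact_force"],s["moment"],s["grip_width"])
for n in("wa",):
    c=dict(np.load(n+".npz")); P=pts(c); Z=P[...,2]
    m=(np.hypot(P[...,0]-.546,P[...,1]-.188)<.03)&(Z>.09)&(Z<.115); q=P[m]; 
    t=q[:,2]; print(n,len(q),np.percentile(t,[5,25,50,75,95]) if len(q) else None)
    for lo,hi in((.09,.1),(.1,.103),(.103,.108)):
        k=(q[:,2]>lo)&(q[:,2]<hi); print(lo,k.sum(), q[k].mean(0) if k.sum() else None)
    mp=(np.hypot(P[...,0]-.53,P[...,1]-.188)<.04)&(Z>.05)&(Z<.059); print("plate z",np.median(Z[mp]))
    v,u=np.nonzero(m&(Z>.100)); 
E
```

```text
15.9 [0.54266762 0.18976128 0.07003592] [-2.80215477 -5.86155251 11.00596008] [-1.44207802  0.51307018 -0.04822765] 0.015124500340611632
wa 4426 [0.09195343 0.09927927 0.1040471  0.10682717 0.11388654]
0.09 1171 [0.53469729 0.18939982 0.09501295]
0.1 355 [0.53559846 0.18937285 0.101634  ]
0.103 2114 [0.54289489 0.18880253 0.10490661]
plate z 0.055120918768481464
```

The pin has stopped at TCP z 70.0 mm with force rising to 11 N. The head top measures 104.9 mm against an expected 104.5 mm, so it is seated. I'll take off the load, then let go.

{"op": "step_arm", "data": {"plan": "0 0 -0.1 0 0 0;-0.05 0 -0.15 0 0 0;-0.05 0 -0.15 0 0 0"}}

```text
time: 16.2
eef_pos: [0.5426, 0.1897, 0.0701]
tcp_rot: [[0.074, 0.997, 0.002], [0.997, -0.074, -0.002], [-0.001, 0.002, -1.0]]
contact_force: [1.3, -5.3, 4.6]
grip_width: 0.0152
```

{"op": "step_arm", "data": {"plan": "0 0 0 0 0 0;0 0 0 0 0 0;0 0 0 0 0 0;0 0 0 0 0 0;0 0 0 0 0 0;0 0 0 0 0 0", "jaw": 0.5}}

```text
time: 16.8
eef_pos: [0.5414, 0.191, 0.0692]
tcp_rot: [[0.072, 0.997, -0.0], [0.997, -0.072, -0.001], [-0.001, -0.0, -1.0]]
contact_force: [0.0, -0.5, -0.3]
grip_width: 0.0426
```

```bash
python3 look.py wrist wb
```

```text
(no output)
```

View pics/wb.png

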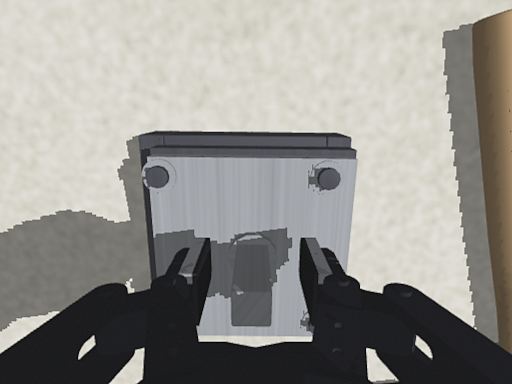

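Released: the head stands free between the jaws at about (252,285), with clearance on both sides. I'll retreat straight up slowly.

{"op": "step_arm", "data": {"plan": "0 0 -1 0 0 0;0 0 -3 0 0 0;0 0 -6 0 0 0;0 0 -10 0 0 0;0 0 -14 0 0 0;0 0 -16 0 0 0;0 0 -16 0 0 0;0 0 -16 0 0 0"}}

```text
time: 17.65
eef_pos: [0.5417, 0.1908, 0.23]
tcp_rot: [[0.073, 0.997, 0.001], [0.997, -0.073, -0.0], [-0.0, 0.001, -1.0]]
contact_force: [-0.3, -0.4, -0.6]
grip_width: 0.0425
```

```bash
python3 look.py wrist wc; python3 look.py scene sc; python3 look.py top tc; python3 - <<'E'
from fit import *
from rig import *
s=get_state();print(s["time"],s["eef_pos"],s["contact_force"],s["grip_width"])
c=dict(np.load("wc.npz")); P=pts(c); Z=P[...,2]
near=np.hypot(P[...,0]-.546,P[...,1]-.188)<.025
for lo,hi in((.1,.11),(.058,.064)):
    m=near&(Z>lo)&(Z<hi); z=np.median(Z[m]); v,u=np.nonzero(m); W=np.array([world(c,a,b,z) for a,b in zip(u,v)])
    print(lo,m.sum(),z,cv2.minAreaRect(W[:,:2].astype(np.float32)*1000))
mp=near&(Z>.05)&(Z<.0585); print("plate",np.median(Z[mp]))
c=dict(np.load("sc.npz")); cv2.imwrite("pics/scz.png",cv2.resize(c["image"][185:285,263:363],None,fx=6,fy=6,interpolation=cv2.INTER_NEAREST))
E
```

```text
17.8 [0.54027523 0.19040928 0.22753032] [-0.5311895   0.07418778 -0.25937064] 0.042812758949366383
0.1 338 0.10396797320918597 ((545.6771240234375, 187.82180786132812), (15.841898918151855, 16.330305099487305), 85.7977523803711)
0.058 184 0.06021159412216853 ((538.819580078125, 187.95399475097656), (24.2065372467041, 29.618886947631836), 86.2757797241211)
plate 0.05503644524127703
```

View pics/scz.png

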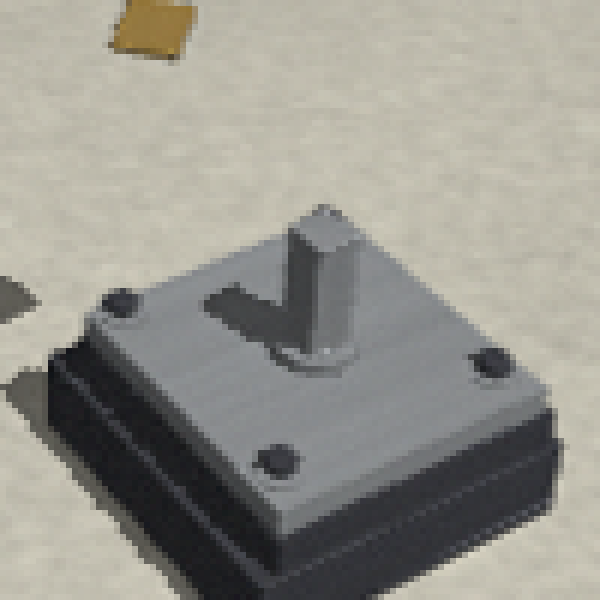

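View pics/tc.png

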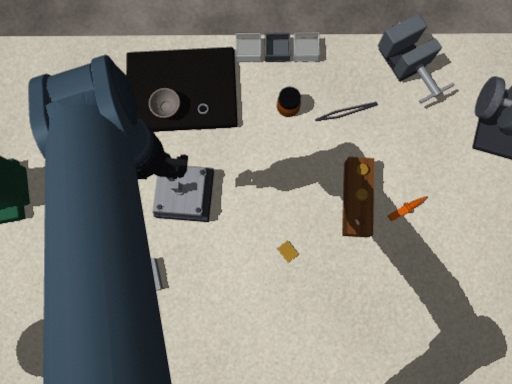

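View pics/wc.png

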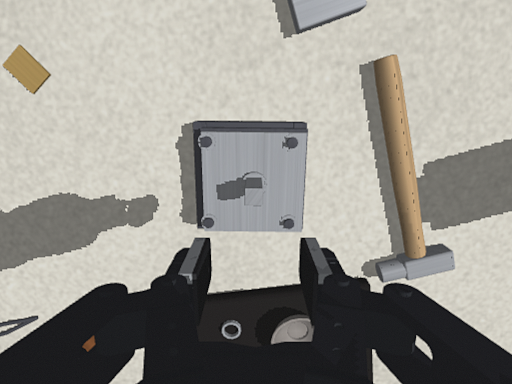

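The collar top is 5.2 mm above the plate, and the collar is 5 mm thick, so it sits flush. The pin stands upright and free. Punches and bystanders are unmoved, and the gripper is 12 cm above the head. Handing in.

```bash
python3 -c "
from rig import *
print(sign_off())"
```

```text
the job is handed in; nothing more can be done
None
```

The taper pin is through both plates with its collar down on the upper plate. It has been released, and the job was handed in at about 18 s. `sign_off` gives no verdict.

- **Finding the lower hole:** I looked into the upper hole with the wrist camera first. The range image showed the lower hole about 9.7 mm out of line towards +y. I then felt for it with the pin's point entered about 4.7 mm to that side, and it went past the lower plate's top with no vertical load.
- **Driving it home:** The pin drew the upper plate along with about 5–6 N sideways. I read the force after each small move; the most I saw was about 11 N pressing down (about 13 N in all), at seating.
- **Last checks:**
  - The collar top was 5.2 mm above the plate, against a 5 mm collar.
  - The head top was at about 104 mm, against 104.5 mm expected.
  - The pin looked upright and free in the pictures.
  - The gripper was clear, with no contact force.
  - The punches were still in the rack, and the other things I could see had not moved. The arm hid part of the last top view, so I looked at the hammer and bench block in the wrist picture.
- **What was off:**
  - The wrist and top cameras disagreed by about 2 mm on the pin's position.
  - I sent a small shift twice before gripping, so the head was held a few millimetres (2–5) off the pad centre. I corrected for this by measuring the point and the hole in the same picture.
  - With the pin seated the upper hole is hidden, so I could not measure the pin's centring in it directly. The 15 mm shank in a 16 mm hole limits it to about 0.5 mm.

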